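# Hang the press handwheel on its sprung J-hook

## Task

Pressing is done for today: put the large loose press handwheel away. Lift it out of the wooden stand by its rim, pass the rim over the nose of the J-hook on the grey post and press it down gently past the spring keeper until the wheel hangs quietly in the bottom of the hook with the keeper shut above the rim. Feel your way, since the hook may be clamped a little higher or lower: never push or knock the wheel against the hook and its post with more than about 12 newtons, let go only when the hook carries it, so that it does not drop or swing, and leave everything else on the bench where it is.

Things in the scene. Friction and masses are not known exactly. Their poses are not given: they have to be found in the camera images.
- wheel: the wheel to hang: black three-spoke handwheel, 250 mm across, about 0.36 kg, standing in one of the stand's grooves, lowest point 12 mm above the bench. Origin at its centre, x along its axis, z up as it stands. One spoke points to -z, the others 30 degrees above +y and -y (18 mm wide, 9 thick): the top 120 degrees of rim are free. Hub 30 mm across, 30 mm long.
- wheel_rim (a point): point in the middle of the large wheel's rim, at its top as it stands (118 mm from the wheel's centre along its +z; axes as the wheel's). The rim has flat sides to pinch, 14 mm apart along the wheel's x; it is 14 mm deep radially (inner radius 111, outer 125 mm).
- stand: beech stand, 190 x 190 mm, fixed, with three parallel grooves along its y (at x = -62, 0, +62 mm; 16 mm wide, floor 12 mm and cheeks 54 mm above the bench). Origin at the centre of its underside. Large wheel, small wheel and pressing board stand in the grooves in any order.
- rack: grey steel post, 30 x 30 mm, 310 mm high, on a bolted foot; a J-hook is clamped to its front, which looks along its -x. Origin on the post's axis at bench level. Hook plate face at x = -20 mm; the 8 mm round rod runs out along -x at y = 0, sloping down to a flat crook bottom (x = -42 to -63 mm), then straight up as the nose, inner side x = -68, outer -76 (tip -78) mm.
- hook_mid (a point): point fixed to the rack at its x = -59, y = 0, 272 mm above the bench, axes as the rack's: the mean place of the crook bottom, on which the rim's inside comes to rest. The true crook bottom lies up to 16 mm higher or lower; how much is not reported: feel it (or look). Nose tip 41 mm above the true crook bottom. Hung, the wheel's centre is 111 mm below it, near x = -60 mm.
- keeper (a joint): the hook's spring keeper: steel flap 14 mm wide, 50 mm long, closing the mouth; pivot at the rack's x = -24 mm, 64 mm above the crook bottom, sloping down to just behind the nose, 36 mm above it. Rad: 0 shut, to 0.85 as its end is pushed down and in. Opening takes about 8 N, more than the wheel's weight. Pass it with the rim's middle at x = -57 to -60 mm; it snaps shut about 4 mm before home.
- small_wheel: smaller handwheel of the same make, 130 mm across, 14 mm thick, standing in another groove of the stand; origin at its centre. Stays.
- press_board: plywood pressing board 14 x 150 x 110 mm standing on edge in another groove of the stand; origin at the centre of its underside. Stays.
- paste_jar: glass paste jar, 72 mm across, 85 mm high, origin at the centre of its underside. Stays.
- brush_cup: white cup, 74 mm across, 95 mm high, with a brush standing in it up to 195 mm; origin at the centre of its underside. Stays.
- weight: brass weight 75 x 45 x 30 mm with a knob up to 48 mm, origin at the centre of its underside. Stays.
- folder: bone folder, 160 x 22 x 4 mm, flat on the mat, origin at the centre of its underside. Stays.
- old_book: old book lying flat, 160 x 115 x 42 mm, origin at the centre of its underside. Stays.
- clamp: spring clamp lying flat, 160 x 85 x 20 mm, origin at the centre of its underside. Stays.

How it is judged:
On the way, in this order (a step that is already met when the one before it is completed fails the run):
1. the wheel is lifted clear of the stand in the gripper (height (world z) of wheel above 0.19 m and contact force between the fingers and wheel above 1 N), for 0.1 s.
2. the rim presses the keeper open (value of joint keeper above 0.3 rad and contact force between wheel and rack above 1 N).
At the end, for the whole second after the job is handed in: The large wheel hangs still by its rim in the hook's bottom under the shut keeper (within 0.08 rad): centre 30 to 70 mm in front of the post's axis, within 30 mm sideways, 135 to 185 mm above the bench, upright within 12 degrees, borne by the hook, below 0.05 m/s and 0.6 rad/s (x of wheel in the frame of rack between -0.07 and -0.03 m and y of wheel in the frame of rack between -0.03 and 0.03 m and z of wheel in the frame of rack between 0.135 and 0.185 m and value of joint keeper below 0.08 rad and contact force between wheel and rack above 1.5 N and angle between wheel's own x axis and vertical above 1.35 rad and linear speed of wheel below 0.05 m/s and angular speed of wheel below 0.6 rad/s); the robot touches nothing.
It fails at once if the wheel is pushed or knocked against hook or post with more than 12 N (contact force between wheel and rack above 12 N).
It fails at once if the wheel is dropped: it falls or swings faster than 0.2 m/s with no finger on it (contact force between the fingers and wheel below 0.1 N and linear speed of wheel above 0.2 m/s).
It fails at once if a bystander is moved by more than 30 mm (distance of any of small_wheel, press_board, paste_jar, brush_cup, weight, folder, old_book, clamp from where it was at the start of the episode above 0.03 m).
It also fails if it takes over 64 s, if anything falls off the work surface, if the arm or the gripper's body presses on something with over 40 N, if the wrist force passes 120 N, or if a joint passes its speed limit or range.

## Robot

A 6-joint arm with a two-finger parallel gripper is mounted at the origin on the work surface. World frame = base frame: x ahead of the robot, y to its left, z up, the work surface at z = 0. Lengths are in m, angles in rad, forces in N, time in s.
With the tool pointing down it reaches from about 0.35 to 0.975 m from the base axis. Payload 4.9 kg.
Tool frame: the origin (TCP) lies on the centre line of the jaws, within the pads' length; the fingertips stand manip.tip_reach ahead of it and the grasp point (between the pads) is the TCP (manip.tip_reach is the distance from the TCP to the fingertips, in m); z points along the fingers, y is the line along which they close (so a half turn about z gives the same grasp; the last joint's range is limited). The gripper opens to 85 mm and grips with 20 to 120 N. Pads are 22 mm wide; open, the fingers measure 114 mm over their backs; the gripper's body (76 mm by 85 mm) begins 54 mm behind the grasp point. The pads swing forward as they close: fully open they stand 13 mm farther back than shut.
Start: joints at [-0.119, 0.053, 1.613, -0, 1.476, -0.119], TCP at [0.625, 0, 0.25] pointing down, gripper open.
Joint ranges: [-3.01, 3.01], [-1.01, 2.22], [0.06, 2.58], [-1.02, 4.17], [0.09, 2.62], [-3.14, 3.14]. Speed limits (rad/s): [2.57, 2.57, 3.14, 3.14, 3.14, 3.14].

## Interface

Orientations are given as a unit quaternion [w, x, y, z].
In Python, from plant import manip gives the robot as it stands. The module is installed in compiled form; this text tells all that it offers.
- The arm moves only by the tool move_arm, never from a script. Its argument "rows" is a list of rows, each a list of 7 numbers: the shift along the tool's x, y, z in cm, then the turn, a rotation vector about the tool's x, y, z in degrees, then the opening, from -1 (shut) to 1 (fully open). In form: [[tx, ty, tz, ax, ay, az, jaw], ...]. A call has 1 to 20 rows; each row shifts and turns the commanded pose from where the row before left it, along the tool's axes as they then stand; what a row does not reach is not made up. A row lasts 1/12 s, in which the tool goes at most 41.7 mm and 7.16 degrees, less where a joint would pass 70% of its speed; a pose out of reach is approached as far as the arm can. A call is refused whole if a number of a shift passes 4.17 or a number of a turn 7.16, either way. A call with a gripper value outside its range is refused whole. The fingers move at their own pace and stop on an object; the grip force is fixed at half the most. Time passes only in rows, so rows that do not move let the fingers close. It gives the time, the measured TCP pose, the force, the opening and the grip force at its end, in the units of the state.
- manip.state(): the state, without advancing time (a new reading comes with each control period).
- manip.grab_frame(name): name is "scene" or "side" or "wrist"; returns a dict with "img" (420x560x3 uint8, blue, green, red), "mtx" (3x3 intrinsics, pixels), "R" (3x3) and "t" (3): a world point X has camera coordinates R X + t. Camera axes: x right, y down, z forward; pixel columns grow to the right and rows downward; lengths in m; the calibration is good to about 2 mm. A picture is of the moment at which its call begins. There is no depth.
- manip.job_done(): hands the job in; it is judged then, once.
The state is a dict: "time": time; "joint_pos": joint angles; "joint_vel": joint speeds; "joint_efforts": joint torques, N m; "tool_pos": TCP position; "tool_rot": TCP orientation; "contact_force": force on the tool from outside, world axes, zero at the start; "ft_torque": the same for the moment, N m; "gripper_width": opening from 0.0 (shut) to 1.0 (fully open); "grasp_force": force on a finger pad.
Only numpy, scipy, OpenCV 4.12 (cv2) and the standard library are available. Lean on these libraries where they do the work, as an engineer would, in place of code of your own. Each camera call takes 0.05 s, during which the arm holds its last target. There are 200 camera calls.

## Working session

There is one attempt and no reset: what is moved stays moved. The work goes in short steps, Python scripts to look and compute and a tool call to move; the robot and the scene stay as the last step left them, time stands still between calls to the robot, and variables do not carry over. Pictures are saved under pics/ and viewed, at most 10 in all, crops included, and the job is handed in when it is done.

Besides the shell and the picture viewer there is one more tool, called after "Emit:" by a JSON object that holds its "method" and its "body", one argument or row to a line. move_arm: Moves the arm, as the interface text tells. Its arguments: {"type":"object","properties":{"rows":{"type":"array","items":{"type":"array","items":{"type":"number"}}}},"required":["rows"]}

```bash
mkdir -p pics; ls; python3 - <<'E'
from plant import manip
import cv2, numpy as np
print(manip.state(), manip.tip_reach)
for n in ("scene","side","wrist"):
    f=manip.grab_frame(n); cv2.imwrite(f"pics/{n}0.png",f["img"]); np.savez(f"{n}0.npz",**f)
    print(n,f["mtx"].round(1).tolist(),(-f["R"].T@f["t"]).round(3),f["R"].round(3).tolist())
E
```

```text
pics
{'time': 0.0, 'joint_pos': array([-1.18990290e-01,  5.33430866e-02,  1.61432928e+00,  4.97270591e-06,
        1.47597128e+00, -1.18962365e-01]), 'joint_vel': array([-0.00128965, -0.00110504,  0.00211436,  0.00101756, -0.00066582,
        0.00022608]), 'joint_efforts': array([ 2.70554956e-04, -3.93670499e+01, -3.70175600e+01, -1.62778279e-04,
        6.93513779e-03, -6.06393527e-06]), 'tool_pos': array([6.24408682e-01, 7.84787034e-05, 2.49050434e-01]), 'tool_rot': array([-8.07607727e-04,  7.07116451e-01,  7.07096368e-01, -6.31991690e-04]), 'contact_force': array([-0.20337441,  1.25656434, -0.37355372]), 'ft_torque': array([ 0.00328152, -0.02371076,  0.01650648]), 'grasp_force': 0.0, 'gripper_width': 0.9960998574508001} 0.019
scene [[468.5, 0.0, 282.6], [0.0, 468.5, 209.2], [0.0, 0.0, 1.0]] [ 1.297 -0.659  1.268] [[0.63, 0.776, 0.003], [0.563, -0.455, -0.69], [-0.535, 0.436, -0.724]]
side [[416.4, 0.0, 280.1], [0.0, 416.4, 211.9], [0.0, 0.0, 1.0]] [-0.014 -1.077  1.218] [[0.896, -0.445, -0.013], [-0.295, -0.572, -0.765], [0.333, 0.689, -0.644]]
wrist [[330.1, 0.0, 285.2], [0.0, 330.1, 213.4], [0.0, 0.0, 1.0]] [0.625 0.073 0.372] [[1.0, -0.001, -0.002], [-0.001, -0.958, 0.285], [-0.002, -0.285, -0.958]]
```

View pics/scene0.png

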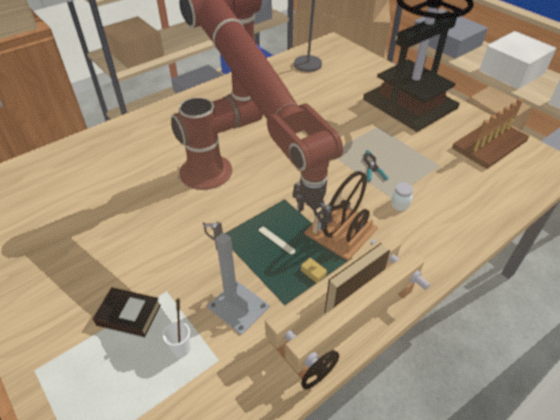

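View pics/side0.png

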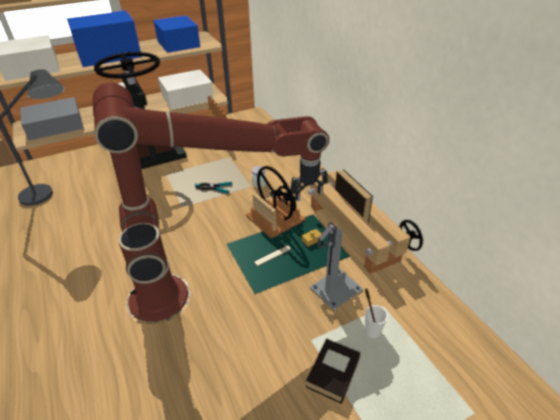

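```bash
python3 - <<'E'
import cv2
a=cv2.imread("pics/scene0.png")[160:340,190:390]; b=cv2.imread("pics/side0.png")[150:310,235:395]
cv2.imwrite("pics/c1.png",cv2.resize(a,(660,594),interpolation=cv2.INTER_CUBIC))
cv2.imwrite("pics/c2.png",cv2.resize(b,(592,592),interpolation=cv2.INTER_CUBIC))
E
```

```text
(no output)
```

View pics/c1.png

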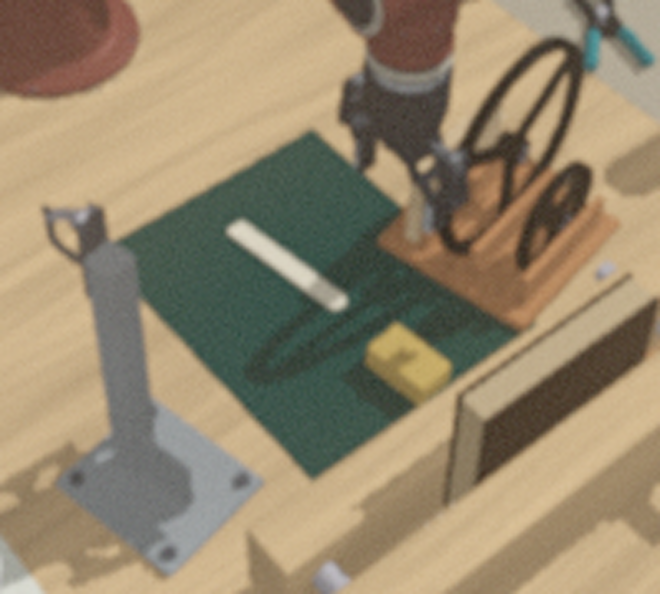

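View pics/c2.png

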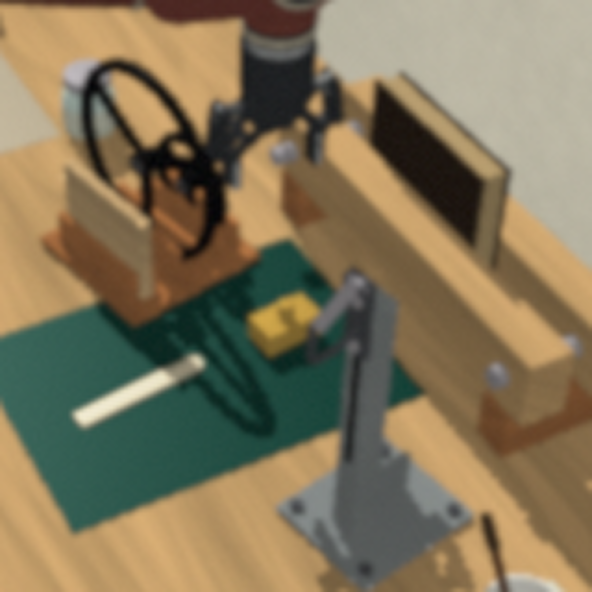

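```bash
cat > h.py <<'E'
import numpy as np, cv2
from scipy.optimize import least_squares
def cam(n): return dict(np.load(n))
def ray(c,p):
    d=c["R"].T@np.linalg.solve(c["mtx"],np.append(p,1.)); o=-c["R"].T@c["t"]; return o,d/np.linalg.norm(d)
def onz(c,p,z): o,d=ray(c,p); return o+d*(z-o[2])/d[2]
def tri(*cp):
    A=0;b=0
    rs=[ray(c,p) for c,p in cp]
    for o,d in rs: M=np.eye(3)-np.outer(d,d); A=A+M; b=b+M@o
    X=np.linalg.solve(A,b); return X, [float(np.linalg.norm(np.cross(X-o,d)).round(4)) for o,d in rs]
def onplane(c,p,q,n): o,d=ray(c,p); return o+d*((q-o)@n)/(d@n)
def proj(c,X): q=c["mtx"]@(c["R"]@X+c["t"]); return q[:2]/q[2]
def fitwheel(obs,z=.137,r=.118,x0=(.62,.1,0.)):
    def res(v,full=False):
        q=np.array([v[0],v[1],z]); n=np.array([np.cos(v[2]),np.sin(v[2]),0])
        return np.array([np.linalg.norm(onplane(c,p,q,n)-q)-r for c,ps in obs for p in ps])
    s=least_squares(res,x0,loss="soft_l1",f_scale=.004); return s.x,res(s.x)
E
cat > m1.py <<'E'
from h import *
S=cam("scene0.npz");D=cam("side0.npz")
s=lambda p:np.array(p)/3.3+[190,160]-.35; d=lambda p:np.array(p)/3.7+[235,150]-.36
np.set_printoptions(precision=4,suppress=True)
sp=[(566,45),(580,80),(572,130),(520,60),(490,95),(470,140),(455,225)]
dp=[(118,65),(95,85),(87,120),(150,80),(185,120),(210,165),(217,205),(205,245)]
for a in(-.3,0.3,.8):print(*fitwheel([(S,[s(p) for p in sp]),(D,[d(p) for p in dp])],x0=(.62,.1,a)))
print("hub",tri((S,s((512,150))),(D,d((155,163)))))
for a,b in(((77,478),(366,569)),((167,553),(455,511)),):print("bolt",tri((S,s(a)),(D,d(b))))
print([onz(S,s(a),.01) for a in((58,482),(172,575),(262,482))])
print([onz(D,d(a),.01) for a in((280,508),(365,585),(472,520),(400,445))])
print("nose",tri((S,s((47,210))),(D,d((315,325)))));print("crook",tri((S,s((72,262))),(D,d((315,357)))))
print("posttop",tri((S,s((110,250))),(D,d((378,293)))))
print("jar etc: stand corners",[onz(S,s(a),.0) for a in((525,328),(620,225),(378,243))],[onz(D,d(a),0) for a in((130,325),(45,243),(258,258))])
E
python3 m1.py
```

```text
[0.5798 0.1998 0.1858] [ 0.001   0.0005  0.0173  0.0169  0.0189  0.0024 -0.0154  0.0002 -0.0012
  0.01   -0.0012  0.0017  0.0109  0.0078 -0.0003]
[0.5798 0.1998 0.1858] [ 0.001   0.0005  0.0173  0.0169  0.0189  0.0024 -0.0154  0.0002 -0.0012
  0.01   -0.0012  0.0017  0.0109  0.0078 -0.0003]
[0.6004 0.2063 1.4766] [ 0.0519  0.0323 -0.0272 -0.0051 -0.0377 -0.0062  0.1106  0.0274  0.0226
 -0.0027 -0.0101 -0.0686 -0.0505  0.0005  0.0464]
hub (array([0.5822, 0.1925, 0.1416]), [0.0018, 0.0018])
bolt (array([ 0.5521, -0.3277,  0.0145]), [0.0001, 0.0001])
bolt (array([ 0.6688, -0.3073,  0.0141]), [0.0001, 0.0001])
[array([ 0.5418, -0.3426,  0.01  ]), array([ 0.6875, -0.3156,  0.01  ]), array([ 0.6623, -0.1936,  0.01  ])]
[array([ 0.5176, -0.222 ,  0.01  ]), array([ 0.5433, -0.3406,  0.01  ]), array([ 0.6796, -0.3217,  0.01  ]), array([ 0.6704, -0.2056,  0.01  ])]
nose (array([ 0.5037, -0.2863,  0.3217]), [0.0013, 0.0013])
crook (array([ 0.5164, -0.2753,  0.2642]), [0.0052, 0.0052])
posttop (array([ 0.573 , -0.2724,  0.3205]), [0.0012, 0.0012])
jar etc: stand corners [array([0.683 , 0.1332, 0.    ]), array([0.6473, 0.3137, 0.    ]), array([0.5007, 0.0909, 0.    ])] [array([0.5016, 0.0964, 0.    ]), array([0.4713, 0.2746, 0.    ]), array([0.6883, 0.1315, 0.    ])]
```

The rack stands at about (0.578, -0.272) with a yaw of about 0.17. The wheel is in the middle groove at (0.580, 0.200) with a yaw of about 0.19. I'll grip the rim 25° off the top on the +y side, with the tool pointing along the radius, so the fingers stay clear of the hook. First I'll move above that point and check the pose.

Emit:
{"method": "move_arm", "body": {
  "rows": [
    [0,0,-3.5,0,0,0,1],
    [0,0,-3.5,0,0,0,1],
    [0,0,-3.5,0,0,0,1],
    [3.6,-0.76,0,0,0,0,1],
    [3.6,-0.76,0,0,0,0,1],
    [3.6,-0.76,0,0,0,0,1],
    [3.6,-0.76,0,0,0,0,1],
    [3.6,-0.76,0,0,0,0,1],
    [3.6,-0.76,0,0,0,0,1],
    [3.6,-0.76,0,0,0,0,1],
    [3.6,-0.76,0,0,0,0,1],
    [0,0,0,0,0,-5.4,1],
    [0,0,0,0,0,-5.4,1],
    [0,0,0,0,-6.25,0,1],
    [0,0,0,0,-6.25,0,1],
    [0,0,0,0,-6.25,0,1],
    [0,0,0,0,-6.25,0,1],
    [0,0,0,0,0,0,1],
    [0,0,0,0,0,0,1]
  ]
}}

```text
time: 1.73
tool_pos: [0.5636, 0.289, 0.3537]
tool_rot: [0.166, 0.621, 0.753, -0.138]
contact_force: [-0.2, -0.4, 0.4]
gripper_width: 0.998
grasp_force: 0.0
```

```bash
cat > snap.py <<'E'
import sys; from h import *; from plant import manip
from scipy.spatial.transform import Rotation as Ro
for n in sys.argv[2:]:
    f=manip.grab_frame(n); np.savez(f"{n}{sys.argv[1]}.npz",**f); cv2.imwrite(f"pics/{n}{sys.argv[1]}.png",f["img"])
s=manip.state(); q=s["tool_rot"]; R=Ro.from_quat([*q[1:],q[0]]).as_matrix()
print(round(float(s["time"]),2),s["tool_pos"].round(4),"R",R.round(3).tolist(),"F",s["contact_force"].round(2),"T",s["ft_torque"].round(3),s["gripper_width"],s["grasp_force"])
E
python3 snap.py 1 wrist scene side
python3 -c "
import cv2,numpy as np
a=cv2.imread('pics/wrist1.png');b=cv2.imread('pics/scene1.png')[160:340,190:390];c=cv2.imread('pics/side1.png')[150:310,235:395]
r=np.vstack([cv2.resize(b,(333,300),interpolation=2),cv2.resize(c,(333,300),interpolation=2)])
cv2.imwrite('pics/comp1.png',np.hstack([np.vstack([cv2.resize(a,(466,350)),np.zeros((250,466,3),np.uint8)]),r]))"
```

```text
1.88 [0.5645 0.2872 0.3558] R [[-0.169, 0.983, 0.079], [0.891, 0.186, -0.414], [-0.421, 0.001, -0.907]] F [0.92 0.35 0.23] T [ 0.181  0.043 -0.013] 1.0024519712223525 0.0
```

View pics/comp1.png

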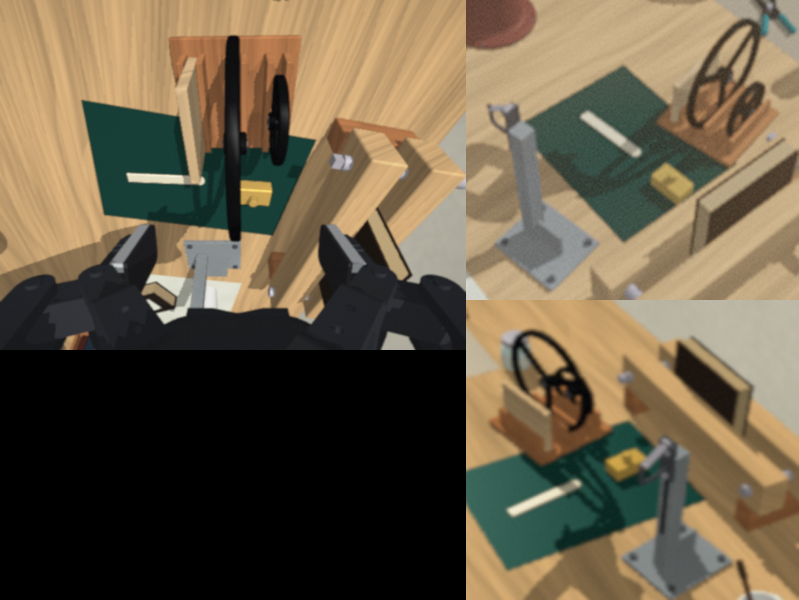

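The wrist view shows the rim as a dark, near-vertical strip at column ~281 of 560, centred between the open jaws, with the board to its left and the small wheel to its right. I'll measure the sideways offset and yaw from that strip.

```bash
cat > m2.py <<'E'
from h import *
np.set_printoptions(precision=4,suppress=True)
W=cam("wrist1.npz"); g=cv2.cvtColor(W["img"],cv2.COLOR_BGR2GRAY); m=g<55
c=np.array([.580,.200,.137]);a=.188; n=np.array([np.cos(a),np.sin(a),0]); l=np.array([-np.sin(a),np.cos(a),0])
out=[]
for th in np.radians(np.arange(-40,61,10)):
    X=c+.118*(np.sin(th)*l+np.cos(th)*np.array([0,0,1])); u,v=proj(W,X); dep=(W["R"]@X+W["t"])[2]
    if not(5<v<285): continue
    r=int(round(v)); cols=np.where(m[r,int(u)-30:int(u)+30])[0]+int(u)-30
    seg=[s for s in np.split(cols,np.where(np.diff(cols)>1)[0]+1) if len(s)]
    s=min(seg,key=lambda s:abs(s.mean()-u)) if seg else [np.nan]
    out.append((np.degrees(th),u,v,np.mean(s),len(s),(np.mean(s)-u)*dep/W["mtx"][0,0]*1000, len(s)*dep/W["mtx"][0,0]*1000))
print(np.array(out).round(2))
print("cam x axis world",W["R"][0])
E
python3 m2.py
python3 - <<'E'
# rack with tail: compute grasp + rack pixel segmentation of new scene/side views
import sys; sys.path.insert(0,'.')
from h import *
S=cam("scene1.npz");D=cam("side1.npz")
for C,(x0,y0,x1,y1),nm in((S,(200,210,300,340),'a'),(D,(310,200,370,320),'b')): pass
import cv2
a=cv2.resize(S["img"][212:262,195:245],(400,400),interpolation=2); b=cv2.resize(D["img"][215:265,310:360],(400,400),interpolation=2)
cv2.imwrite("pics/hook.png",np.hstack([a,b]))
E
```

```text
[[-20.   284.95 280.91 282.    13.    -2.73  12.  ]
 [-10.   284.94 271.9  285.5   56.     0.49  48.8 ]
 [  0.   284.95 257.97 283.5   60.    -1.19  49.58]
 [ 10.   284.96 239.11 271.    35.   -11.02  27.62]
 [ 20.   285.   215.87 271.5   34.   -10.28  25.89]
 [ 30.   285.05 189.41 284.5   60.    -0.41  44.62]
 [ 40.   285.12 161.44 290.5   10.     3.96   7.37]
 [ 50.   285.2  133.98 279.    19.    -4.59  14.07]
 [ 60.   285.28 109.02 278.5   18.    -5.12  13.59]]
cam x axis world [ 0.9822  0.1879 -0.0029]
```

View pics/hook.png

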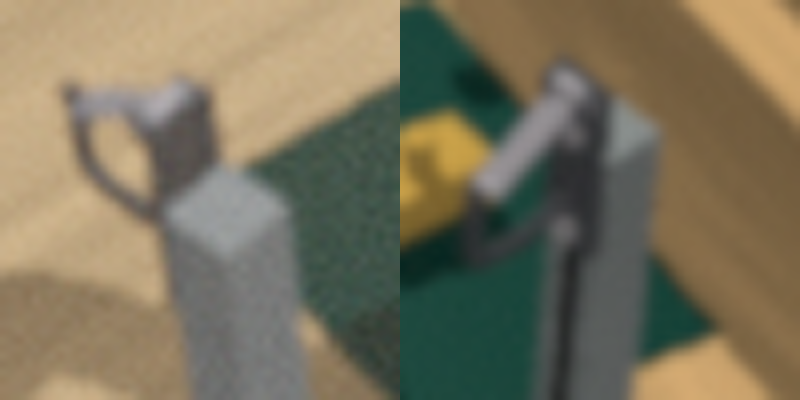

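```bash
sed -i 's/m=g<55/m=W["img"].max(2)<48/' m2.py; python3 m2.py; python3 - <<'E'
from h import *
np.set_printoptions(precision=4,suppress=True)
S=cam("scene1.npz");D=cam("side1.npz")
s=lambda p:(np.array(p)+.5)/8-.5+[195,212]; d=lambda p:(np.array(p)-[400,0]+.5)/8-.5+[310,215]
print("top corners",[onz(S,s(p),.31) for p in((165,215),(235,168),(290,210),(228,258))])
print("side right corner",onz(D,d((660,130)),.31))
a=.175;C=onz(S,s((228,213)),.31);x=np.array([np.cos(a),np.sin(a),0]);y=np.array([-x[1],x[0],0])
print("C",C)
for nm,p,q in(("nose",(70,90),(472,200)),("keeperend",(80,102),(488,188)),("bottom",(90,150),(478,250)),("pivot",(185,88),(572,72))):
    X,e=tri((S,s(p)),(D,d(q))); print(nm,X,e,"rack",[(X-C)@x,(X-C)@y,X[2]])
# rays onto the rack's y=0 plane
for nm,c,p in(("nose S",S,s((70,90))),("nose D",D,d((472,200))),("bot S",S,s((90,150))),("bot D",D,d((478,255)))):
    X=onplane(c,p,C,y); print(nm,[(X-C)@x,X[2]])
E
```

```text
[[-20.   284.95 280.91 281.5   12.    -3.19  11.08]
 [-10.   284.94 271.9  281.5   16.    -3.    13.94]
 [  0.   284.95 257.97 280.5   18.    -3.67  14.87]
 [ 10.   284.96 239.11 279.5   16.    -4.31  12.63]
 [ 20.   285.   215.87 276.5   24.    -6.47  18.27]
 [ 30.   285.05 189.41 290.    43.     3.68  31.98]
 [ 40.   285.12 161.44 290.     9.     3.59   6.63]
 [ 50.   285.2  133.98 278.5   18.    -4.96  13.33]
 [ 60.   285.28 109.02 279.    17.    -4.74  12.83]]
cam x axis world [ 0.9822  0.1879 -0.0029]
top corners [array([ 0.5599, -0.2889,  0.31  ]), array([ 0.5574, -0.2591,  0.31  ]), array([ 0.5843, -0.2553,  0.31  ]), array([ 0.5885, -0.283 ,  0.31  ])]
side right corner [ 0.5897 -0.2802  0.31  ]
C [ 0.5724 -0.2721  0.31  ]
nose [ 0.4984 -0.2864  0.3169] [0.0003, 0.0003] rack [np.float64(-0.07527953613856718), np.float64(-0.0011646469081640562), np.float64(0.3168889153419534)]
keeperend [ 0.5062 -0.2865  0.3189] [0.0007, 0.0007] rack [np.float64(-0.06765915842174272), np.float64(-0.002607802515286032), np.float64(0.3189176353020878)]
bottom [ 0.5027 -0.2855  0.2878] [0.0011, 0.0011] rack [np.float64(-0.07094770595296568), np.float64(-0.0010146908881798547), np.float64(0.2878066281880918)]
pivot [ 0.5505 -0.2706  0.3507] [0.0012, 0.0012] rack [np.float64(-0.021292286207445776), np.float64(0.005305057910461533), np.float64(0.3507133838458586)]
nose S [np.float64(-0.07659238879347723), np.float64(0.31539398409103747)]
nose D [np.float64(-0.07389525353221617), np.float64(0.31482926914274845)]
bot S [np.float64(-0.07117741770455942), np.float64(0.2883014290515513)]
bot D [np.float64(-0.06876586211897301), np.float64(0.2816453616942809)]
```

Emit:
{"method": "move_arm", "body": {
  "rows": [
    [1.2,-0.5,0,0,0,-0.8,1],
    [0,0,2.5,0,0,0,1],
    [0,0,2.5,0,0,0,1],
    [0,0,2.5,0,0,0,1],
    [0,0,2.2,0,0,0,1],
    [0,0,2.1,0,0,0,1],
    [0,0,0,0,0,0,1],
    [0,0,0,0,0,0,1]
  ]
}}

```text
time: 2.55
tool_pos: [0.5659, 0.2482, 0.2424]
tool_rot: [0.165, 0.617, 0.756, -0.14]
contact_force: [-1.4, 1.4, 1.2]
gripper_width: 0.999
grasp_force: 0.0
```

```bash
python3 snap.py 2 wrist
```

```text
2.6 [0.5667 0.2489 0.2442] R [[-0.183, 0.98, 0.08], [0.888, 0.199, -0.414], [-0.422, -0.005, -0.907]] F [ 0.77 -0.71 -0.21] T [ 0.226  0.044 -0.023] 0.9962316815509817 0.0
```

View pics/wrist2.png

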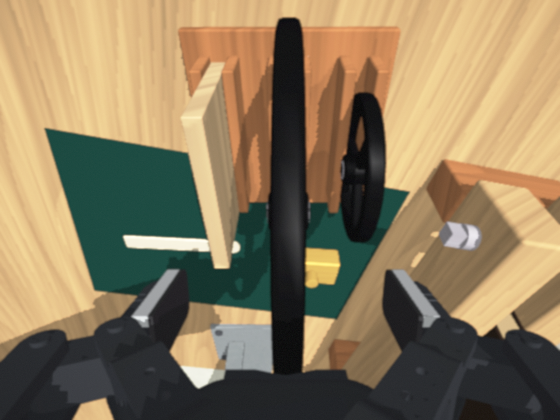

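The rim runs at column ~288, midway between the jaw pads (185 and 388), and it stands straight in the view. I'm closing the jaws.

Emit:
{"method": "move_arm", "body": {
  "rows": [
    [0,0,0,0,0,0,-1],
    [0,0,0,0,0,0,-1],
    [0,0,0,0,0,0,-1],
    [0,0,0,0,0,0,-1],
    [0,0,0,0,0,0,-1],
    [0,0,0,0,0,0,-1],
    [0,0,0,0,0,0,-1],
    [0,0,0,0,0,0,-1],
    [0,0,0,0,0,0,-1],
    [0,0,0,0,0,0,-1]
  ]
}}

```text
time: 3.43
tool_pos: [0.5668, 0.2489, 0.2437]
tool_rot: [0.166, 0.617, 0.757, -0.139]
contact_force: [0.7, 0.6, 2.9]
gripper_width: 0.15
grasp_force: 58.7
```

```bash
python3 snap.py 3
```

```text
3.43 [0.5668 0.2489 0.2437] R [[-0.183, 0.98, 0.08], [0.888, 0.2, -0.415], [-0.422, -0.005, -0.906]] F [0.75 0.62 2.93] T [ 0.183 -0.015  0.049] 0.1498151925308479 58.72069940145593
```

Emit:
{"method": "move_arm", "body": {
  "rows": [
    [-0.2,0,-0.5,0,0,0,-1],
    [-0.5,0,-1.0,0,0,0,-1],
    [-0.7,0,-1.5,0,0,0,-1],
    [-0.7,0,-1.5,0,0,0,-1],
    [-0.7,0,-1.5,0,0,0,-1],
    [-0.7,0,-1.5,0,0,0,-1],
    [-0.5,0,-1.0,0,0,0,-1],
    [-0.4,0,-1.0,0,0,0,-1],
    [0,0,0,0,0,0,-1],
    [0,0,0,0,0,0,-1],
    [0,0,0,0,0,0,-1]
  ]
}}

```text
time: 4.35
tool_pos: [0.5668, 0.2491, 0.3468]
tool_rot: [0.165, 0.617, 0.757, -0.14]
contact_force: [0.2, 0.3, -4.5]
gripper_width: 0.147
grasp_force: 58.9
```

```bash
python3 snap.py 4 scene side wrist; python3 -c "
import cv2,numpy as np
a=cv2.imread('pics/scene4.png')[130:330,190:390];b=cv2.imread('pics/side4.png')[100:300,200:400];
cv2.imwrite('pics/comp4.png',np.hstack([cv2.resize(a,(400,400),interpolation=2),cv2.resize(b,(400,400),interpolation=2)]))"
```

```text
4.5 [0.5667 0.249  0.3463] R [[-0.185, 0.98, 0.077], [0.887, 0.2, -0.416], [-0.423, -0.009, -0.906]] F [ 0.36  0.19 -3.56] T [ 0.567  0.046 -0.   ] 0.15452475341299055 58.93116320570698
```

View pics/comp4.png

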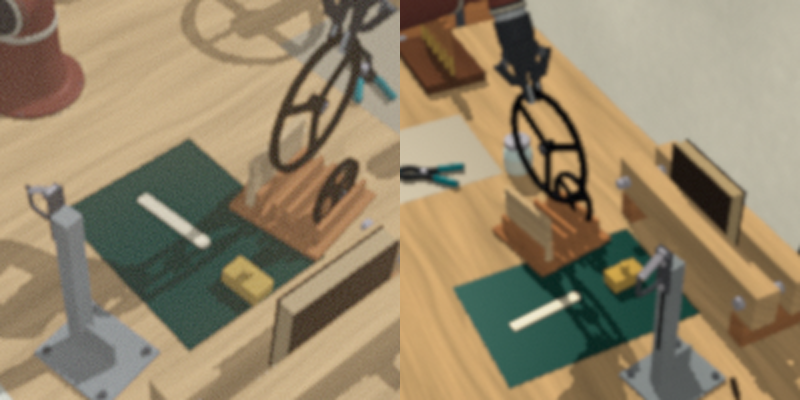

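The wheel is up: in the crops its hub is at (315,103) in the scene view and (150,148) in the side view. I'll fit its pose from rim pixels by casting rays, to see whether it slipped.

```bash
cat > wfit.py <<'E'
from h import *; import sys
np.set_printoptions(precision=4,suppress=True)
def rimpts(C,c,a,tilt=0,w=7):
    g=cv2.cvtColor(C["img"],cv2.COLOR_BGR2GRAY).astype(float); l=np.array([-np.sin(a),np.cos(a),0]); P=[]
    for th in np.radians(np.arange(0,360,6)):
        e=np.sin(th)*l+np.cos(th)*np.array([0,0,1.]); p=proj(C,c+.118*e); q=proj(C,c+.13*e); u=(q-p)/np.linalg.norm(q-p)
        if abs(np.linalg.norm(q-p))<2.5: continue
        t=np.arange(-w,w+.1,.5); v=np.array([cv2.getRectSubPix(g.astype(np.float32),(1,1),tuple(map(float,p+k*u)))[0,0] for k in t])
        d=v<70
        if not d.any() or d[0] or d[-1] or np.diff(t[d]).max(initial=0)>.6 or d.sum()>12: continue
        P.append((p+t[d].mean()*u,th))
    return P
def fit(names,c,a):
    Cs=[cam(n) for n in names]
    for it in range(3):
        obs=[(C,p) for C in Cs for p,th in rimpts(C,c,a)]
        def res(v):
            q=v[:3]; n=np.array([np.cos(v[3]),np.sin(v[3]),0])
            return np.array([np.linalg.norm(onplane(C,p,q,n)-q)-.118 for C,p in obs])
        s=least_squares(res,[*c,a],loss="soft_l1",f_scale=.003); c,a=s.x[:3],s.x[3]
    return s.x,len(obs),np.abs(s.fun).mean()
if __name__=="__main__":
    print(fit(["scene1.npz","side1.npz"],np.array([.577,.2,.137]),.195))
    print(fit(["scene4.npz","side4.npz"],np.array([.577,.2,.24]),.195))
E
python3 wfit.py
```

```text
(array([0.5766, 0.2   , 0.1382, 0.206 ]), 41, np.float64(0.0011778783262948618))
(array([0.5755, 0.2027, 0.2406, 0.1888]), 34, np.float64(0.001357904323925517))
```

```bash
python3 - <<'E'
from h import *
np.set_printoptions(precision=3,suppress=True)
S=cam("scene0.npz");D=cam("side0.npz")
print("cup rim z=.095",onz(S,(177,333),.095),onz(D,(375,314),.095))
print("brush tip",tri((S,(178,301)),(D,(367,291))), "book",onz(S,(127,310),.042))
E
```

```text
cup rim z=.095 [ 0.614 -0.476  0.095] [ 0.611 -0.474  0.095]
brush tip (array([ 0.588, -0.442,  0.189]), [0.0012, 0.0012]) book [ 0.422 -0.546  0.042]
```

Emit:
{"method": "move_arm", "body": {
  "rows": [
    [-0.4,0,-0.9,0,0,0,-1],
    [-0.6,0,-1.3,0,0,0,-1],
    [-0.7,0,-1.4,0,0,0,-1],
    [-1,-0.8,0.5,0,0,0,-1],
    [-1.7,-1.4,0.8,0,0,0,-1],
    [-1.9,-1.6,0.9,0,0,0,-1],
    [-1.9,-1.6,0.9,0,0,0,-1],
    [-1.9,-1.6,0.9,0,0,0,-1],
    [-1.9,-1.6,0.9,0,0,0,-1],
    [-1.9,-1.6,0.9,0,0,0,-1],
    [-1.9,-1.6,0.9,0,0,0,-1],
    [-1.9,-1.6,0.9,0,0,0,-1],
    [-1.9,-1.6,0.9,0,0,0,-1],
    [-1.4,-0.9,0.7,0,0,0,-1],
    [-0.7,-0.5,0.3,0,0,0,-1],
    [0,0,0,0,0,0,-1],
    [0,0,0,0,0,0,-1]
  ]
}}

```text
time: 5.92
tool_pos: [0.4511, -0.0005, 0.3886]
tool_rot: [0.166, 0.617, 0.756, -0.138]
contact_force: [-0.2, -0.1, -3.9]
gripper_width: 0.153
grasp_force: 59.0
```

```bash
python3 snap.py 5
```

```text
5.92 [ 0.4511 -0.0005  0.3886] R [[-0.182, 0.98, 0.081], [0.888, 0.199, -0.414], [-0.422, -0.004, -0.907]] F [-0.16 -0.1  -3.9 ] T [ 0.51   0.113 -0.02 ] 0.15259724970698987 58.97242160397582
```

Emit:
{"method": "move_arm", "body": {
  "rows": [
    [-0.8,-0.2,0.5,0,0,0,-1],
    [-1.5,-0.4,1.0,0,0,0,-1],
    [-1.9,-0.45,1.3,0,0,0,-1],
    [-1.9,-0.45,1.3,0,0,0,-1],
    [-1.9,-0.45,1.3,0,0,0,-1],
    [-1.9,-0.45,1.3,0,0,0,-1],
    [-1.9,-0.45,1.3,0,0,0,-1],
    [-1.9,-0.45,1.3,0,0,0,-1],
    [-1.9,-0.45,1.3,0,0,0,-1],
    [-1.9,-0.45,1.3,0,0,0,-1],
    [-1.5,-0.4,0.9,0,0,0,-1],
    [-1.0,-0.3,0.7,0,0,0,-1],
    [0,0,0,0,0,0,-1],
    [0,0,0,0,0,0,-1],
    [0,0,0,0,0,0,-1]
  ]
}}

```text
time: 7.17
tool_pos: [0.4506, -0.2435, 0.3494]
tool_rot: [0.165, 0.617, 0.757, -0.139]
contact_force: [-0.3, 1.0, -4.4]
gripper_width: 0.154
grasp_force: 59.0
```

```bash
python3 snap.py 6 scene side; python3 - <<'E'
from wfit import *
print(fit(["scene6.npz","side6.npz"],np.array([.459,-.2915,.245]),.195))
a=cv2.imread('pics/scene6.png')[180:330,130:280];b=cv2.imread('pics/side6.png')[170:320,230:380]
cv2.imwrite('pics/comp6.png',np.hstack([cv2.resize(x,(400,400),interpolation=2) for x in(a,b)]))
E
```

```text
7.27 [ 0.4507 -0.2433  0.3498] R [[-0.185, 0.98, 0.08], [0.887, 0.201, -0.415], [-0.422, -0.006, -0.906]] F [ 0.15  0.24 -4.5 ] T [0.614 0.079 0.006] 0.15384248448961838 58.987229275808204
(array([ 0.4595, -0.2899,  0.2454,  0.2174]), 52, np.float64(0.0011207754059872357))
```

View pics/comp6.png

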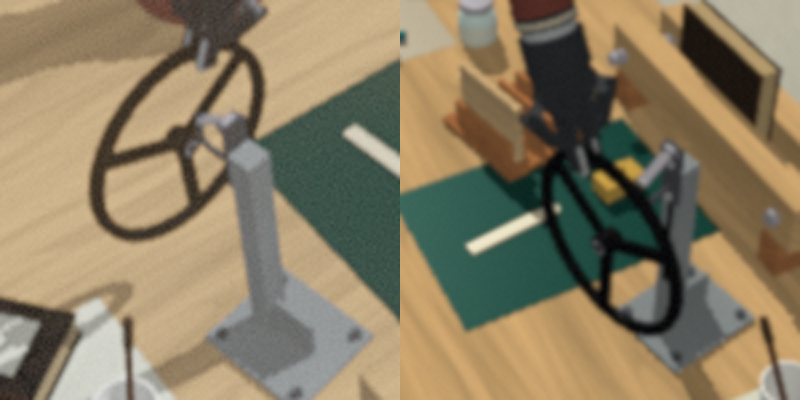

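The wheel is at rack x -114 mm, y +2 mm, with the hook showing through it. In the scene crop the nose is at ~(195,120), inside the ring below the rim. Next I move in over the nose.

Emit:
{"method": "move_arm", "body": {
  "rows": [
    [0,0.6,0,0,0,0,-1],
    [0,1.0,0,0,0,0,-1],
    [-0.1,1.2,0,0,0,0,-1],
    [-0.1,1.2,0,0,0,0,-1],
    [0,1.0,0,0,0,0,-1],
    [0,0.5,0,0,0,0,-1],
    [0,0,0,0,0,0,-1],
    [0,0,0,0,0,0,-1],
    [0,0,0,0,0,0,-1]
  ]
}}

```text
time: 8.02
tool_pos: [0.5044, -0.2348, 0.3501]
tool_rot: [0.166, 0.617, 0.757, -0.139]
contact_force: [0.1, -0.4, -4.2]
gripper_width: 0.154
grasp_force: 59.0
```

```bash
python3 snap.py 7 scene side; python3 - <<'E'
from wfit import *
x,n,e=fit(["scene7.npz","side7.npz"],np.array([.514,-.281,.245]),.2); print(x,n,e)
C=np.array([.5724,-.2721]);a=.172;d=x[:2]-C;print("rack",d@[np.cos(a),np.sin(a)],d@[-np.sin(a),np.cos(a)])
a=cv2.imread('pics/scene7.png')[200:265,180:245];b=cv2.imread('pics/side7.png')[205:270,300:365]
cv2.imwrite('pics/comp7.png',np.hstack([cv2.resize(x,(400,400),interpolation=2) for x in(a,b)]))
E
```

```text
8.12 [ 0.5042 -0.2349  0.3503] R [[-0.183, 0.98, 0.079], [0.888, 0.199, -0.415], [-0.423, -0.006, -0.906]] F [-0.19 -0.56 -3.92] T [ 0.618  0.148 -0.059] 0.15189287910673266 58.98337032966083
[ 0.5122 -0.2805  0.2446  0.21  ] 52 0.0012827235471261054
rack -0.06076968155630465 0.0020484402399647047
```

View pics/comp7.png

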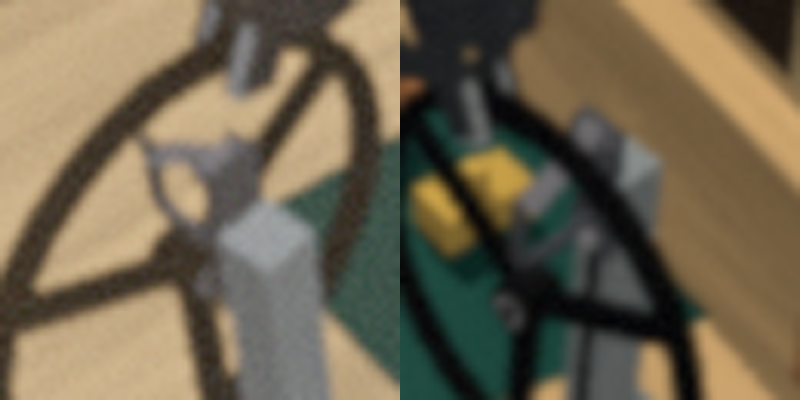

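Both crops show the rim above and clear of the hook. In the scene crop the nose tip is at (145,150) and the rim arc is above it. The fit puts the rim 1–2 mm toward the nose from ideal, so I'll nudge it in and descend.

Emit:
{"method": "move_arm", "body": {
  "rows": [
    [0,0.15,0,0,0,0,-1],
    [0.13,0,0.27,0,0,0,-1],
    [0.17,0,0.36,0,0,0,-1],
    [0.17,0,0.36,0,0,0,-1],
    [0.17,0,0.36,0,0,0,-1],
    [0.13,0,0.27,0,0,0,-1],
    [0.08,0,0.18,0,0,0,-1],
    [0,0,0,0,0,0,-1],
    [0,0,0,0,0,0,-1]
  ]
}}

```text
time: 8.87
tool_pos: [0.5059, -0.2345, 0.33]
tool_rot: [0.166, 0.617, 0.757, -0.139]
contact_force: [1.0, -1.0, -4.1]
gripper_width: 0.154
grasp_force: 59.0
```

Emit:
{"method": "move_arm", "body": {
  "rows": [
    [0.042,0,0.09,0,0,0,-1],
    [0.042,0,0.09,0,0,0,-1],
    [0.042,0,0.09,0,0,0,-1],
    [0,0,0,0,0,0,-1]
  ]
}}

```text
time: 9.2
tool_pos: [0.5058, -0.2344, 0.327]
tool_rot: [0.166, 0.617, 0.757, -0.139]
contact_force: [-0.8, 0.1, -3.5]
gripper_width: 0.151
grasp_force: 59.0
```

Emit:
{"method": "move_arm", "body": {
  "rows": [
    [0.042,0,0.09,0,0,0,-1],
    [0.042,0,0.09,0,0,0,-1],
    [0.042,0,0.09,0,0,0,-1],
    [0,0,0,0,0,0,-1]
  ]
}}

```text
time: 9.53
tool_pos: [0.5058, -0.2344, 0.3239]
tool_rot: [0.166, 0.617, 0.757, -0.139]
contact_force: [0.5, 0.3, -4.3]
gripper_width: 0.149
grasp_force: 59.0
```

Emit:
{"method": "move_arm", "body": {
  "rows": [
    [0.042,0,0.09,0,0,0,-1],
    [0.042,0,0.09,0,0,0,-1],
    [0,0,0,0,0,0,-1]
  ]
}}

```text
time: 9.78
tool_pos: [0.506, -0.2346, 0.3232]
tool_rot: [0.166, 0.617, 0.756, -0.139]
contact_force: [-0.3, 0.9, -0.1]
gripper_width: 0.154
grasp_force: 59.5
```

Emit:
{"method": "move_arm", "body": {
  "rows": [
    [0.042,0,0.09,0,0,0,-1],
    [0.042,0,0.09,0,0,0,-1],
    [0,0,0,0,0,0,-1]
  ]
}}

```text
time: 10.03
tool_pos: [0.5064, -0.2347, 0.3218]
tool_rot: [0.167, 0.617, 0.756, -0.139]
contact_force: [-1.3, 2.1, 4.2]
gripper_width: 0.153
grasp_force: 60.0
```

Emit:
{"method": "move_arm", "body": {
  "rows": [
    [0.042,0,0.09,0,0,0,-1],
    [0.042,0,0.09,0,0,0,-1],
    [0,0,0,0,0,0,-1]
  ]
}}

```text
time: 10.28
tool_pos: [0.5061, -0.235, 0.319]
tool_rot: [0.167, 0.617, 0.756, -0.139]
contact_force: [-0.2, -0.6, 3.7]
gripper_width: 0.151
grasp_force: 59.8
```

Emit:
{"method": "move_arm", "body": {
  "rows": [
    [0.042,0,0.09,0,0,0,-1],
    [0,0,0,0,0,0,-1]
  ]
}}

```text
time: 10.45
tool_pos: [0.5058, -0.2348, 0.3173]
tool_rot: [0.166, 0.617, 0.756, -0.139]
contact_force: [-1.6, -2.3, 2.5]
gripper_width: 0.15
grasp_force: 59.7
```

```bash
python3 snap.py 8 scene side; python3 - <<'E'
from wfit import *
x,n,e=fit(["scene8.npz","side8.npz"],np.array([.514,-.281,.214]),.2); print(x,n,e)
C=np.array([.5724,-.2721]);a=.172;d=x[:2]-C;print("rack",d@[np.cos(a),np.sin(a)],d@[-np.sin(a),np.cos(a)])
E
```

```text
10.55 [ 0.5058 -0.2348  0.3172] R [[-0.183, 0.98, 0.079], [0.887, 0.2, -0.416], [-0.423, -0.006, -0.906]] F [-0.72 -1.58  2.53] T [-0.298  0.056 -0.137] 0.1529315029360046 59.712997265160084
[ 0.5137 -0.2817  0.2121  0.2064] 44 0.0012924706946581025
rack -0.05944816439780121 0.0006269505383139883
```

Emit:
{"method": "move_arm", "body": {
  "rows": [
    [0.042,0,0.09,0,0,0,-1],
    [0.042,0,0.09,0,0,0,-1],
    [0,0,0,0,0,0,-1]
  ]
}}

```text
time: 10.8
tool_pos: [0.5056, -0.2344, 0.3148]
tool_rot: [0.165, 0.617, 0.757, -0.139]
contact_force: [-2.0, -0.9, 2.1]
gripper_width: 0.154
grasp_force: 59.7
```

Emit:
{"method": "move_arm", "body": {
  "rows": [
    [0.042,0,0.09,0,0,0,-1],
    [0.042,0,0.09,0,0,0,-1],
    [0,0,0,0,0,0,-1]
  ]
}}

```text
time: 11.05
tool_pos: [0.5056, -0.2343, 0.3128]
tool_rot: [0.165, 0.617, 0.757, -0.139]
contact_force: [-1.9, -0.2, 2.5]
gripper_width: 0.148
grasp_force: 59.7
```

Emit:
{"method": "move_arm", "body": {
  "rows": [
    [0.042,0,0.09,0,0,0,-1],
    [0.042,0,0.09,0,0,0,-1],
    [0,0,0,0,0,0,-1]
  ]
}}

```text
time: 11.3
tool_pos: [0.5056, -0.2344, 0.3108]
tool_rot: [0.165, 0.617, 0.757, -0.139]
contact_force: [-1.9, -0.3, 2.0]
gripper_width: 0.154
grasp_force: 59.7
```

Force is steady at about 6.5 N vertical and 2 N sideways, and the keeper is yielding. I'll carry on.

Emit:
{"method": "move_arm", "body": {
  "rows": [
    [0.042,0,0.09,0,0,0,-1],
    [0.042,0,0.09,0,0,0,-1],
    [0.042,0,0.09,0,0,0,-1],
    [0,0,0,0,0,0,-1]
  ]
}}

```text
time: 11.63
tool_pos: [0.5056, -0.2344, 0.3078]
tool_rot: [0.165, 0.617, 0.757, -0.139]
contact_force: [-2.2, -0.8, 1.3]
gripper_width: 0.15
grasp_force: 59.6
```

Emit:
{"method": "move_arm", "body": {
  "rows": [
    [0.042,0,0.09,0,0,0,-1],
    [0.042,0,0.09,0,0,0,-1],
    [0.042,0,0.09,0,0,0,-1],
    [0,0,0,0,0,0,-1]
  ]
}}

```text
time: 11.97
tool_pos: [0.5056, -0.2344, 0.3049]
tool_rot: [0.165, 0.617, 0.757, -0.139]
contact_force: [-2.3, -0.7, 1.1]
gripper_width: 0.155
grasp_force: 59.6
```

Emit:
{"method": "move_arm", "body": {
  "rows": [
    [0.042,0,0.09,0,0,0,-1],
    [0.042,0,0.09,0,0,0,-1],
    [0.042,0,0.09,0,0,0,-1],
    [0,0,0,0,0,0,-1]
  ]
}}

```text
time: 12.3
tool_pos: [0.5056, -0.2344, 0.3019]
tool_rot: [0.165, 0.617, 0.757, -0.139]
contact_force: [-2.8, -0.7, 0.9]
gripper_width: 0.153
grasp_force: 59.6
```

Emit:
{"method": "move_arm", "body": {
  "rows": [
    [0.042,0,0.09,0,0,0,-1],
    [0.042,0,0.09,0,0,0,-1],
    [0.042,0,0.09,0,0,0,-1],
    [0,0,0,0,0,0,-1]
  ]
}}

```text
time: 12.63
tool_pos: [0.5056, -0.2344, 0.299]
tool_rot: [0.165, 0.617, 0.757, -0.139]
contact_force: [-2.9, -0.8, 0.8]
gripper_width: 0.154
grasp_force: 59.5
```

Emit:
{"method": "move_arm", "body": {
  "rows": [
    [0.042,0,0.09,0,0,0,-1],
    [0.042,0,0.09,0,0,0,-1],
    [0.042,0,0.09,0,0,0,-1],
    [0,0,0,0,0,0,-1]
  ]
}}

```text
time: 12.97
tool_pos: [0.5061, -0.2345, 0.2969]
tool_rot: [0.166, 0.617, 0.757, -0.139]
contact_force: [-0.2, -0.6, 2.1]
gripper_width: 0.153
grasp_force: 59.8
```

Emit:
{"method": "move_arm", "body": {
  "rows": [
    [0.042,0,0.09,0,0,0,-1],
    [0.042,0,0.09,0,0,0,-1],
    [0,0,0,0,0,0,-1]
  ]
}}

```text
time: 13.22
tool_pos: [0.5053, -0.2344, 0.294]
tool_rot: [0.165, 0.617, 0.757, -0.139]
contact_force: [-3.7, -0.5, -1.7]
gripper_width: 0.153
grasp_force: 59.3
```

Emit:
{"method": "move_arm", "body": {
  "rows": [
    [0.042,0,0.09,0,0,0,-1],
    [0.042,0,0.09,0,0,0,-1],
    [0,0,0,0,0,0,-1]
  ]
}}

```text
time: 13.47
tool_pos: [0.5046, -0.2342, 0.2903]
tool_rot: [0.164, 0.617, 0.757, -0.14]
contact_force: [-4.4, -0.3, -2.5]
gripper_width: 0.147
grasp_force: 59.2
```

Emit:
{"method": "move_arm", "body": {
  "rows": [
    [0.042,0,0.09,0,0,0,-1],
    [0.042,0,0.09,0,0,0,-1],
    [0,0,0,0,0,0,-1]
  ]
}}

```text
time: 13.72
tool_pos: [0.5053, -0.2343, 0.2896]
tool_rot: [0.165, 0.617, 0.757, -0.139]
contact_force: [-4.4, -0.2, -3.1]
gripper_width: 0.155
grasp_force: 59.2
```

```bash
python3 snap.py 9 scene side; python3 - <<'E'
from wfit import *
x,n,e=fit(["scene9.npz","side9.npz"],np.array([.514,-.281,.184]),.2); print(x,n,e)
C=np.array([.5724,-.2721]);a=.172;d=x[:2]-C;print("rack",d@[np.cos(a),np.sin(a)],d@[-np.sin(a),np.cos(a)])
E
```

```text
13.82 [ 0.5052 -0.2343  0.2897] R [[-0.184, 0.98, 0.078], [0.888, 0.199, -0.414], [-0.421, -0.007, -0.907]] F [-4.76 -0.46 -3.05] T [ 0.559  0.686 -0.503] 0.153124044266489 59.13540518609807
[ 0.5132 -0.281   0.1863  0.2201] 32 0.0013326662662502867
rack -0.059858976508979075 0.0013163518316058071
```

Emit:
{"method": "move_arm", "body": {
  "rows": [
    [0.042,0,0.09,0,0,0,-1],
    [0.042,0,0.09,0,0,0,-1],
    [0,0,0,0,0,0,-1]
  ]
}}

```text
time: 14.07
tool_pos: [0.5058, -0.2346, 0.2886]
tool_rot: [0.166, 0.617, 0.757, -0.139]
contact_force: [-3.2, -0.8, -2.2]
gripper_width: 0.152
grasp_force: 59.3
```

Emit:
{"method": "move_arm", "body": {
  "rows": [
    [0.042,0,0.09,0,0,0,-1],
    [0,0,0,0,0,0,-1]
  ]
}}

```text
time: 14.23
tool_pos: [0.5058, -0.2346, 0.2877]
tool_rot: [0.166, 0.617, 0.757, -0.139]
contact_force: [-3.6, -0.8, -1.8]
gripper_width: 0.149
grasp_force: 59.3
```

Emit:
{"method": "move_arm", "body": {
  "rows": [
    [0.042,0,0.09,0,0,0,-1],
    [0,0,0,0,0,0,-1]
  ]
}}

```text
time: 14.4
tool_pos: [0.5057, -0.2346, 0.2866]
tool_rot: [0.166, 0.617, 0.757, -0.139]
contact_force: [-3.6, -2.3, -2.0]
gripper_width: 0.153
grasp_force: 59.3
```

Emit:
{"method": "move_arm", "body": {
  "rows": [
    [0.042,0,0.09,0,0,0,-1],
    [0,0,0,0,0,0,-1]
  ]
}}

```text
time: 14.57
tool_pos: [0.5056, -0.2345, 0.2854]
tool_rot: [0.166, 0.617, 0.757, -0.139]
contact_force: [-2.8, -1.8, -2.7]
gripper_width: 0.152
grasp_force: 59.3
```

Emit:
{"method": "move_arm", "body": {
  "rows": [
    [0.042,0,0.09,0,0,0,-1],
    [0,0,0,0,0,0,-1]
  ]
}}

```text
time: 14.73
tool_pos: [0.5056, -0.2345, 0.2843]
tool_rot: [0.166, 0.617, 0.757, -0.139]
contact_force: [-3.5, -1.0, -3.3]
gripper_width: 0.154
grasp_force: 59.3
```

Emit:
{"method": "move_arm", "body": {
  "rows": [
    [0.042,0,0.09,0,0,0,-1],
    [0,0,0,0,0,0,-1]
  ]
}}

```text
time: 14.9
tool_pos: [0.5056, -0.2345, 0.2833]
tool_rot: [0.166, 0.617, 0.757, -0.139]
contact_force: [-3.8, -0.6, -1.7]
gripper_width: 0.15
grasp_force: 59.3
```

Emit:
{"method": "move_arm", "body": {
  "rows": [
    [0.042,0,0.09,0,0,0,-1],
    [0,0,0,0,0,0,-1]
  ]
}}

```text
time: 15.07
tool_pos: [0.5056, -0.2345, 0.2823]
tool_rot: [0.166, 0.617, 0.757, -0.139]
contact_force: [-3.6, -0.5, -2.2]
gripper_width: 0.152
grasp_force: 59.3
```

Emit:
{"method": "move_arm", "body": {
  "rows": [
    [0.042,0,0.09,0,0,0,-1],
    [0,0,0,0,0,0,-1]
  ]
}}

```text
time: 15.23
tool_pos: [0.5054, -0.2344, 0.2811]
tool_rot: [0.165, 0.617, 0.757, -0.139]
contact_force: [-3.5, -2.0, -3.4]
gripper_width: 0.153
grasp_force: 59.1
```

Emit:
{"method": "move_arm", "body": {
  "rows": [
    [0.042,0,0.09,0,0,0,-1],
    [0,0,0,0,0,0,-1]
  ]
}}

```text
time: 15.4
tool_pos: [0.506, -0.234, 0.2797]
tool_rot: [0.166, 0.617, 0.757, -0.138]
contact_force: [0.9, 0.3, -4.5]
gripper_width: 0.152
grasp_force: 59.0
```

Emit:
{"method": "move_arm", "body": {
  "rows": [
    [0.042,0,0.09,0,0,0,-1],
    [0,0,0,0,0,0,-1]
  ]
}}

```text
time: 15.57
tool_pos: [0.5058, -0.2342, 0.2791]
tool_rot: [0.166, 0.617, 0.757, -0.139]
contact_force: [-0.3, -0.4, -4.6]
gripper_width: 0.156
grasp_force: 59.0
```

Emit:
{"method": "move_arm", "body": {
  "rows": [
    [0.042,0,0.09,0,0,0,-1],
    [0,0,0,0,0,0,-1]
  ]
}}

```text
time: 15.73
tool_pos: [0.5057, -0.2344, 0.2783]
tool_rot: [0.166, 0.617, 0.757, -0.139]
contact_force: [0.0, -0.2, -4.1]
gripper_width: 0.154
grasp_force: 59.0
```

The keeper snapped shut at about TCP z 0.280: the side force vanished and the full weight came back. Now I'll feel for the crook bottom in small steps.

Emit:
{"method": "move_arm", "body": {
  "rows": [
    [0.042,0,0.09,0,0,0,-1],
    [0,0,0,0,0,0,-1]
  ]
}}

```text
time: 15.9
tool_pos: [0.5056, -0.2345, 0.2774]
tool_rot: [0.166, 0.617, 0.757, -0.139]
contact_force: [-1.1, 0.9, -3.6]
gripper_width: 0.149
grasp_force: 59.0
```

Emit:
{"method": "move_arm", "body": {
  "rows": [
    [0.042,0,0.09,0,0,0,-1],
    [0,0,0,0,0,0,-1]
  ]
}}

```text
time: 16.07
tool_pos: [0.5055, -0.2345, 0.2764]
tool_rot: [0.166, 0.617, 0.757, -0.139]
contact_force: [-0.2, -0.3, -4.8]
gripper_width: 0.153
grasp_force: 59.0
```

Emit:
{"method": "move_arm", "body": {
  "rows": [
    [0.021,0,0.045,0,0,0,-1],
    [0,0,0,0,0,0,-1]
  ]
}}

```text
time: 16.23
tool_pos: [0.5056, -0.2345, 0.276]
tool_rot: [0.166, 0.617, 0.757, -0.139]
contact_force: [-0.6, -0.8, -3.7]
gripper_width: 0.153
grasp_force: 59.0
```

Emit:
{"method": "move_arm", "body": {
  "rows": [
    [0.021,0,0.045,0,0,0,-1],
    [0,0,0,0,0,0,-1]
  ]
}}

```text
time: 16.4
tool_pos: [0.5057, -0.2346, 0.2758]
tool_rot: [0.166, 0.617, 0.757, -0.139]
contact_force: [-0.2, 0.1, -4.0]
gripper_width: 0.149
grasp_force: 59.1
```

Emit:
{"method": "move_arm", "body": {
  "rows": [
    [0.021,0,0.045,0,0,0,-1],
    [0,0,0,0,0,0,-1]
  ]
}}

```text
time: 16.57
tool_pos: [0.5057, -0.2346, 0.2755]
tool_rot: [0.166, 0.617, 0.757, -0.139]
contact_force: [0.5, 0.0, -1.2]
gripper_width: 0.154
grasp_force: 59.2
```

Emit:
{"method": "move_arm", "body": {
  "rows": [
    [0.021,0,0.045,0,0,0,-1],
    [0,0,0,0,0,0,-1]
  ]
}}

```text
time: 16.73
tool_pos: [0.5058, -0.2347, 0.2752]
tool_rot: [0.166, 0.617, 0.756, -0.139]
contact_force: [0.3, 0.6, -0.7]
gripper_width: 0.151
grasp_force: 59.4
```

Emit:
{"method": "move_arm", "body": {
  "rows": [
    [0.021,0,0.045,0,0,0,-1],
    [0,0,0,0,0,0,-1]
  ]
}}

```text
time: 16.9
tool_pos: [0.5058, -0.2347, 0.2749]
tool_rot: [0.166, 0.617, 0.756, -0.139]
contact_force: [-1.6, 1.7, 0.5]
gripper_width: 0.15
grasp_force: 59.6
```

The hook now carries the full weight, since the tool force is about 0. I'm opening the jaws gently.

Emit:
{"method": "move_arm", "body": {
  "rows": [
    [0,0,0,0,0,0,-0.7],
    [0,0,0,0,0,0,-0.66],
    [0,0,0,0,0,0,-0.62],
    [0,0,0,0,0,0,-0.58],
    [0,0,0,0,0,0,-0.54],
    [0,0,0,0,0,0,-0.5],
    [0,0,0,0,0,0,-0.5],
    [0,0,0,0,0,0,-0.5]
  ]
}}

```text
time: 17.57
tool_pos: [0.5056, -0.2345, 0.2741]
tool_rot: [0.166, 0.617, 0.757, -0.139]
contact_force: [-0.5, 0.3, -0.7]
gripper_width: 0.25
grasp_force: 0.0
```

```bash
python3 snap.py 10 scene side; python3 - <<'E'
from wfit import *
x,n,e=fit(["scene10.npz","side10.npz"],np.array([.514,-.281,.17]),.2); print(x,n,e)
C=np.array([.5724,-.2721]);a=.172;d=x[:2]-C;print("rack",d@[np.cos(a),np.sin(a)],d@[-np.sin(a),np.cos(a)])
E
```

```text
17.67 [ 0.5056 -0.2345  0.2741] R [[-0.184, 0.98, 0.079], [0.888, 0.2, -0.415], [-0.423, -0.006, -0.906]] F [0.91 0.12 0.09] T [0.21  0.021 0.03 ] 0.25381865792706426 0.0
[ 0.5131 -0.2825  0.1691  0.1831] 34 0.001562153316849676
rack -0.060201801361617534 -8.879055338878623e-05
```

The wheel stays put at z 0.169, rack x -60 mm, y 0. I'll open wider and back out along the radius.

Emit:
{"method": "move_arm", "body": {
  "rows": [
    [0,0,0,0,0,0,-0.3],
    [0,0,0,0,0,0,-0.1],
    [0,0,0,0,0,0,0],
    [0,0,0,0,0,0,0],
    [0,0,-0.5,0,0,0,0],
    [0,0,-1.0,0,0,0,0],
    [0,0,-1.5,0,0,0,0],
    [0,0,-1.5,0,0,0,0],
    [0,0,-1.5,0,0,0,0],
    [0,0,-2,0,0,0,0],
    [0,0,-2,0,0,0,0],
    [0,0,-2,0,0,0,0],
    [0,0,-1,0,0,0,0],
    [0,0,0,0,0,0,0],
    [0,0,0,0,0,0,0],
    [0,0,0,0,0,0,0],
    [0,0,0,0,0,0,0],
    [0,0,0,0,0,0,0]
  ]
}}

```text
time: 19.17
tool_pos: [0.4949, -0.1807, 0.3903]
tool_rot: [0.165, 0.617, 0.757, -0.14]
contact_force: [-0.2, -0.8, -0.4]
gripper_width: 0.5
grasp_force: 0.0
```

```bash
python3 snap.py 11 scene side; python3 - <<'E'
from wfit import *
x,n,e=fit(["scene11.npz","side11.npz"],np.array([.513,-.282,.169]),.18); print(x,n,e)
C=np.array([.5724,-.2721]);a=.172;d=x[:2]-C;print("rack",d@[np.cos(a),np.sin(a)],d@[-np.sin(a),np.cos(a)])
# change in the hook area against the picture at step 10, and between stills
for nm in("scene","side"):
    A,B=cam(nm+"10.npz")["img"],cam(nm+"11.npz")["img"]; C_=cam(nm+"11.npz")
    u,v=map(int,proj(C_,np.array([.513,-.282,.169]))); print(nm,cv2.absdiff(A,B)[v-15:v+50,u-25:u+25].mean())
E
```

```text
19.27 [ 0.4951 -0.1808  0.3908] R [[-0.184, 0.98, 0.077], [0.888, 0.199, -0.415], [-0.422, -0.007, -0.907]] F [-0.16  0.54  1.05] T [0.248 0.032 0.06 ] 0.49913598308563767 0.0
[ 0.5135 -0.2807  0.1684  0.1665] 40 0.0019307358519557922
rack -0.059499907327087924 0.0016024500256027804
scene 4.0877948717948716
side 2.715179487179487
```

Emit:
{"method": "move_arm", "body": {
  "rows": [
    [0,0,0,0,0,0,0],
    [0,0,0,0,0,0,0],
    [0,0,0,0,0,0,0],
    [0,0,0,0,0,0,0],
    [0,0,0,0,0,0,0],
    [0,0,0,0,0,0,0],
    [0,0,0,0,0,0,0],
    [0,0,0,0,0,0,0],
    [0,0,0,0,0,0,0],
    [0,0,0,0,0,0,0],
    [0,0,0,0,0,0,0],
    [0,0,0,0,0,0,0],
    [0,0,0,0,0,0,0],
    [0,0,0,0,0,0,0],
    [0,0,0,0,0,0,0],
    [0,0,0,0,0,0,0],
    [0,0,0,0,0,0,0],
    [0,0,0,0,0,0,0],
    [0,0,0,0,0,0,0],
    [0,0,0,0,0,0,0]
  ]
}}

```text
time: 20.93
tool_pos: [0.4953, -0.1805, 0.392]
tool_rot: [0.166, 0.617, 0.757, -0.139]
contact_force: [-0.3, 0.5, -0.6]
gripper_width: 0.499
grasp_force: 0.0
```

```bash
python3 snap.py 12 scene side; python3 - <<'E'
from wfit import *
print(fit(["scene12.npz","side12.npz"],np.array([.513,-.282,.169]),.18))
from plant import manip
print(manip.job_done())
E
```

```text
21.03 [ 0.4953 -0.1805  0.392 ] R [[-0.184, 0.98, 0.079], [0.888, 0.2, -0.415], [-0.423, -0.006, -0.906]] F [ 0.34  0.12 -0.46] T [0.159 0.087 0.011] 0.49980370951137354 0.0
(array([ 0.5134, -0.2804,  0.1685,  0.1603]), 37, np.float64(0.001408756052831147))
the job is handed in; nothing more can be done
None
```

The handwheel hangs still in the hook with its centre 168 mm above the bench, and the job is handed in at 21 s with no verdict returned; I judged the keeper shut by feel, from the side force vanishing, not from a picture.

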